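Start the cooling timers in order

ROBOT

A 6-joint arm with a two-finger parallel gripper is mounted at the origin on the work surface. World frame = base frame: x ahead of the robot, y to its left, z up, the work surface at z = 0. Lengths are in m, angles in degrees, forces in N, time in s.
With the tool pointing down it reaches from about 0.375 to 0.9 m from the base axis. Payload 3.1 kg.
Tool frame: the origin (TCP) lies midway between the tips of the shut fingers; the grasp point (between the pads) lies bot.hold_point_z behind it (bot.hold_point_z is the distance from the TCP to the grasp point, in m); z points along the fingers, y is the direction in which the jaws open and shut (so a half turn about z gives the same grasp; the last joint's range is limited). The gripper opens to 87 mm and grips with 3 to 60 N. Pads are 19 mm wide; open, the fingers measure 117 mm over their backs; the gripper's body (75 mm by 190 mm) begins 51 mm behind the grasp point.
Start: joints at [-82.878, 30.224, 82.088, -0, 67.689, -10.227], TCP at [0.186, -0.597, 0.223] pointing down, gripper open.
Joint ranges: [-176.69, 176.69], [-43.24, 126.21], [12.49, 139.97], [-82, 262], [0, 151.66], [-163.58, 163.58]. Speed limits (degrees/s): [159.86, 159.86, 180, 180, 180, 180].

INTERFACE

Orientations are given as a 3x3 rotation matrix whose columns are the frame's x, y, z axes.
In Python, from rig import bot, vision gives the robot as it stands.
- The arm moves only by the shell command python3 -m inch 'ROWS'. ROWS is JSON, a list of rows, each a list of 5 numbers: the finger opening in mm, from 0 to 87, then the shift along the tool's x, y, z in mm, then the turn about the tool's z in rad. In form: [[hand, dx, dy, dz, roll], ...]. A call has 1 to 8 rows; each row is the pose to reach, as a shift and turn from the pose measured when the call began, along the tool's axes at that moment; what a row does not reach only later rows make up. A row lasts 1/10 s, in which the tool goes at most 50 mm and 8.59 degrees, less where a joint would pass 70% of its speed; a pose out of reach is approached as far as the arm can. A call with a gripper value outside its range is refused whole. The fingers move at their own pace and stop on an object; the grip force is fixed at half the most. Time passes only in rows, so rows that repeat a pose let the fingers close. It gives the time, the measured TCP pose, the force and the opening at its end, in the units of the state.
- bot.read_state(): the state, without advancing time (a new reading comes with each control period).
- vision.capture(name): name is "side" or "top" or "wrist"; returns (picture, depth): 400x640x3 uint8, red, green, blue; 400x640 float32, m along the optical axis (not along the pixel's ray), 0 where there is no reading.
- vision.camera_model(name): a dict with "intrinsics" (3x3 intrinsics, pixels), "camera_from_world" (4x4, takes a point from world to camera coordinates). Camera axes: x right, y down, z forward; pixel columns grow to the right and rows downward; lengths in m; the calibration is good to about 2 mm. A picture is of the moment at which its call begins: read the wrist's pose just before it. camera_model takes no time and is no camera call; for the wrist camera it gives the pose at the moment of the call.
- bot.hand_in(): hands the job in, once; it reports no verdict.
The state is a dict: "time_s": time; "joint_positions": joint angles; "qvel": joint speeds; "tau": joint torques, N m; "position": TCP position; "tcp_rot": TCP orientation; "force": force on the tool from outside, world axes, zero at the start; "moment": the same for the moment, N m; "opening": opening from 0.0 (shut) to 1.0 (fully open).
Only numpy, scipy, OpenCV 4.12 (cv2) and the standard library are available. Lean on these libraries where they do the work, as an engineer would, in place of code of your own. Each camera call takes 0.05 s, during which the arm holds its last target. There are 200 camera calls.

TASK

Three finished glass pieces are cooling on the bench, each with its own push-top timer. With a fingertip, lightly press the caps down, each well past half of its travel, to start the timers in the order in which the pieces came from the furnace: yellow first, then green, then blue; a pressed cap stays down. Do not pick up or shift the timers, leave the glass and the spare white-capped timer alone, and finish with the hand clear.

Things in the scene. Friction and masses are not known exactly. Their poses are not given: they have to be found in the camera images.
- yellow_timer: Push-top timer with the yellow cap, to be started first: a black upright cylinder 64 mm across and 50 mm tall with a steel band, about 0.24 kg, standing loose (it slides or tips if pushed sideways) on a cork-covered cooling board whose top is 14 mm above the table. Origin: centre of its underside; z up. The top of its cap is 70 mm above the origin when up and 60 mm when fully down.
- yellow_cap_top (a point): Centre of the flat top of the yellow cap, a disc 42 mm across and 14 mm thick on top of its timer, 84 mm above the table when up; it goes down with the cap. The disc is springy rubber: it gives 1 mm for every 2 N, up to 8 mm, and springs back, so a finger must go a few mm farther than the cap is to go.
- yellow_cap (a joint): How far the yellow cap is pressed down, m: 0 up, 0.010 against its stop (this does not count the give of its rubber top). The timer runs when it is more than 0.005 down. It has no spring: a friction of about 3 N resists it, and it stays where it is left. About 4 to 8 N brings it down slowly to swiftly; more than 25 N on a timer is rough.
- green_timer: Push-top timer with the green cap, to be started second: a black upright cylinder 64 mm across and 50 mm tall with a steel band, about 0.24 kg, standing loose (it slides or tips if pushed sideways) on a cork-covered cooling board whose top is 14 mm above the table. Origin: centre of its underside; z up. The top of its cap is 70 mm above the origin when up and 60 mm when fully down.
- green_cap_top (a point): Centre of the flat top of the green cap, a disc 42 mm across and 14 mm thick on top of its timer, 84 mm above the table when up; it goes down with the cap. The disc is springy rubber: it gives 1 mm for every 2 N, up to 8 mm, and springs back, so a finger must go a few mm farther than the cap is to go.
- green_cap (a joint): How far the green cap is pressed down, m: 0 up, 0.010 against its stop (this does not count the give of its rubber top). The timer runs when it is more than 0.005 down. It has no spring: a friction of about 3 N resists it, and it stays where it is left. About 4 to 8 N brings it down slowly to swiftly; more than 25 N on a timer is rough.
- blue_timer: Push-top timer with the blue cap, to be started third: a black upright cylinder 64 mm across and 50 mm tall with a steel band, about 0.24 kg, standing loose (it slides or tips if pushed sideways) on a cork-covered cooling board whose top is 14 mm above the table. Origin: centre of its underside; z up. The top of its cap is 70 mm above the origin when up and 60 mm when fully down.
- blue_cap_top (a point): Centre of the flat top of the blue cap, a disc 42 mm across and 14 mm thick on top of its timer, 84 mm above the table when up; it goes down with the cap. The disc is springy rubber: it gives 1 mm for every 2 N, up to 8 mm, and springs back, so a finger must go a few mm farther than the cap is to go.
- blue_cap (a joint): How far the blue cap is pressed down, m: 0 up, 0.010 against its stop (this does not count the give of its rubber top). The timer runs when it is more than 0.005 down. It has no spring: a friction of about 3 N resists it, and it stays where it is left. About 4 to 8 N brings it down slowly to swiftly; more than 25 N on a timer is rough.
- yellow_glass: The amber tumbler, 68 mm across, 85 mm tall, open on top, 0.25 kg, finished glass standing loose on the same board, its centre about 100 mm from the yellow timer's. Leave it alone. Origin: centre of its underside.
- green_glass: The green bottle-shaped vase, 72 mm across, 82 mm tall, 0.25 kg, finished glass standing loose on the same board, its centre about 100 mm from the green timer's. Leave it alone. Origin: centre of its underside.
- blue_glass: The blue bowl, 80 mm across, 55 mm tall, 0.25 kg, finished glass standing loose on the same board, its centre about 100 mm from the blue timer's. Leave it alone. Origin: centre of its underside.
- white_timer: Spare timer with a white cap, not in use: a black upright cylinder 64 mm across and 50 mm tall with a steel band, about 0.24 kg, standing loose (it slides or tips if pushed sideways), directly on the table beyond the boards (farther from the robot). Leave it alone. Origin: centre of its underside.
- white_cap (a joint): How far the white cap is pressed down, m: 0 up. It must stay up.

How it is judged:
By the outcome, as a careful person would: the job done as asked, in the order asked, and still so for the second after the job is handed in, with the robot touching nothing.
It also fails if it takes over 58 s, if anything falls off the work surface, if the arm or the gripper's body presses on something with over 40 N, if the wrist force passes 120 N, or if a joint passes its speed limit or range.

## Working session

There is one attempt and no reset: what is moved stays moved. The work goes in short steps, Python scripts to look and compute and a shell command to move; the robot and the scene stay as the last step left them, time stands still between calls to the robot, and variables do not carry over. Pictures are saved under pics/ and viewed, about 8 in all and at most 12, crops included, and the job is handed in when it is done.

```bash
ls; mkdir -p pics
python3 - <<'E'
from rig import bot, vision
import cv2, numpy as np
s=bot.read_state(); print(s)
print(bot.hold_point_z)
ims=[]
for n in ("top","side"):
    p,d=vision.capture(n); np.savez(f"{n}.npz",p=p,d=d); cv2.imwrite(f"pics/{n}.png",p[:,:,::-1])
    m=vision.camera_model(n); print(n,m)
E
```

```text
pics
{'time_s': 0.0, 'joint_positions': array([-8.28787758e+01,  3.02783843e+01,  8.21559312e+01, -3.25022029e-03,
        6.76908099e+01, -1.02272482e+01]), 'qvel': array([-0.01342203,  0.05185552, -0.12720663, -0.0242291 ,  0.00735817,
       -0.00210401]), 'tau': array([-4.21809646e-04, -4.40043819e+01, -1.76594514e+01,  6.32961025e-02,
        5.82491979e-02, -1.68485476e-04]), 'position': array([ 0.18628397, -0.59581817,  0.22158042]), 'tcp_rot': array([[ 9.54502494e-01,  2.98202758e-01, -3.22805793e-04],
       [ 2.98202744e-01, -9.54500108e-01,  2.16049662e-03],
       [ 3.36147886e-04, -2.15846098e-03, -9.99997614e-01]]), 'force': array([-0.01300597, -0.83643265, -0.09213419]), 'moment': array([-0.00072174,  0.00883011,  0.01510337]), 'opening': 1.0000957011612235}
0.0187
top {'intrinsics': array([[466.40627942,   0.        , 329.17215501],
       [  0.        , 466.40627942, 196.83510591],
       [  0.        ,   0.        ,   1.        ]]), 'camera_from_world': array([[-0.01189935, -0.99988338,  0.00957279,  0.00810051],
       [-0.98109135,  0.00982511, -0.19329569,  0.63780874],
       [ 0.19317909, -0.01169188, -0.98109385,  1.07599046],
       [ 0.        ,  0.        ,  0.        ,  1.        ]])}
side {'intrinsics': array([[466.5253388 ,   0.        , 314.25513193],
       [  0.        , 466.5253388 , 200.21604334],
       [  0.        ,   0.        ,   1.        ]]), 'camera_from_world': array([[-0.90088706, -0.43371819, -0.01705986,  0.56503244],
       [-0.23058863,  0.51152032, -0.82775349,  0.20226989],
       [ 0.36773821, -0.7417786 , -0.56083252,  0.7259612 ],
       [ 0.        ,  0.        ,  0.        ,  1.        ]])}
```

View pics/top.png

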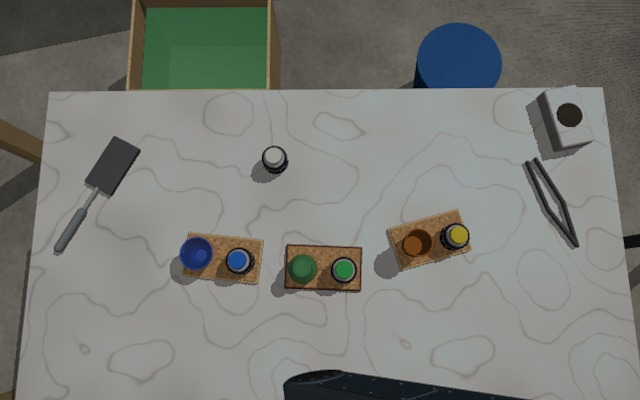

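View pics/side.png

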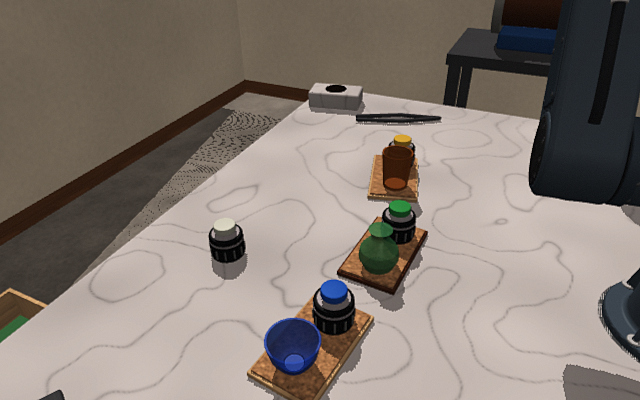

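Top view: yellow cap near (458,233), green (344,269), blue (238,258), and the white spare at (274,156). Side view: yellow (402,140), partly behind the tumbler, green (399,208) and blue (333,290). The glasses stand to the left (+y) of each timer.

```bash
cat > h.py <<'E'
import numpy as np, cv2
from rig import bot, vision
HUE={'yellow':(20,33),'green':(45,80),'blue':(100,118)}
def ray(m,uv):
    K=m["intrinsics"];T=np.array(m["camera_from_world"]);R=T[:3,:3];c=-R.T@T[:3,3]
    d=R.T@np.linalg.inv(K)@np.array([uv[0],uv[1],1.]);return c,d/np.linalg.norm(d)
def onplane(m,uv,z):
    c,d=ray(m,uv);return c+d*(z-c[2])/d[2]
def tri(r1,r2):
    (a,u),(b,v)=r1,r2
    t=np.linalg.lstsq(np.c_[u,-v],b-a,rcond=None)[0]
    p,q=a+u*t[0],b+v*t[1];return (p+q)/2,np.linalg.norm(p-q)
def blob(p,col,seed,win=22,smin=120,vmin=100):
    hsv=cv2.cvtColor(p,cv2.COLOR_RGB2HSV);lo,hi=HUE[col]
    m=cv2.inRange(hsv,(lo,smin,vmin),(hi,255,255))
    w=np.zeros_like(m);x,y=seed;w[max(0,y-win):y+win,max(0,x-win):x+win]=255;m&=w
    n,l,st,ce=cv2.connectedComponentsWithStats(m)
    k=1+np.argmax(st[1:,4]);return ce[k],st[k]
E
python3 - <<'E'
from h import *
seeds={'yellow':((458,235),(402,140)),'green':((344,269),(399,208)),'blue':((238,258),(333,290))}
s=bot.read_state();P=s['position'];R=s['tcp_rot']
for c,(a,b) in seeds.items():
    out=[]
    for n,sd in (('top',a),('side',b)):
        p=np.load(n+'.npz')['p'];d=np.load(n+'.npz')['d'];m=vision.camera_model(n)
        ce,st=blob(p,c,sd,win=18)
        print(c,n,ce.round(1),st,p[sd[1],sd[0]],onplane(m,ce,.084).round(4), 'depthz',d[int(ce[1]),int(ce[0])])
        out.append((m,ce))
    q,g=tri(ray(*out[0]),ray(*out[1])); print('  tri',q.round(4),'gap',g.round(4), 'r',np.hypot(*q[:2]).round(3))
    t=onplane(*out[0],.084);t[2]=.12; print('  tool shift to 120mm above', (1000*R.T@(t-P)).round(0))
E
```

```text
yellow top [458.9 234.3] [451 226  17  18 232] [152 135  40] [ 0.5402 -0.304   0.084 ] depthz 1.1052394
yellow side [402.  138.2] [394 135  17   8 107] [217 166  55] [ 0.541  -0.3018  0.084 ] depthz 1.1025913
  tri [ 0.541  -0.3042  0.0828] gap 0.0013 r 0.621
  tool shift to 120mm above [ 425. -173.  102.]
green top [343.9 269.1] [336 261  17  17 218] [ 41 120  61] [ 0.4622 -0.0307  0.084 ] depthz 1.085891
green side [399.6 205.7] [389 200  22  12 204] [ 49 142  66] [ 0.4634 -0.0307  0.084 ] depthz 0.87602985
  tri [ 0.4628 -0.0306  0.0842] gap 0.0011 r 0.464
  tool shift to 120mm above [ 432. -457.  103.]
blue top [236.6 259.8] [228 252  18  17 240] [ 31  75 142] [0.4864 0.2184 0.084 ] depthz 1.0856507
blue side [333.4 288.8] [320 280  28  19 399] [ 42  88 181] [0.4884 0.2189 0.084 ] depthz 0.69659716
  tri [0.4874 0.2187 0.084 ] gap 0.0021 r 0.534
  tool shift to 120mm above [ 529. -688.  103.]
```

Both views agree to about 2 mm, and the cap heights come out at 83–84 mm as stated. Moving over yellow with the fingers shut.

```bash
python3 -m inch '[[0,45,-18,0,0],[0,90,-36,0,0],[0,135,-54,5,0],[0,180,-72,15,0],[0,225,-90,25,0],[0,270,-108,35,0],[0,315,-126,45,0],[0,350,-141,50,0]]' && python3 -m inch '[[0,30,-13,5,0],[0,55,-23,15,0],[0,75,-32,22,0],[0,75,-32,22,0],[0,75,-32,22,0]]'
python3 - <<'E'
from h import *
s=bot.read_state();P=s['position'];R=s['tcp_rot'];print(s['force'],s['opening'],R.round(3))
t=np.array([.541,-.304,.084]);print((1000*R.T@(t-P)).round(1))
p,d=vision.capture('top');cv2.imwrite('pics/t2.png',cv2.resize(p[180:300,380:540,::-1],None,fx=3,fy=3))
p,d=vision.capture('wrist');cv2.imwrite('pics/w2.png',p[:,:,::-1])
E
```

```text
time_s: 0.9
position: [0.4796, -0.3542, 0.1707]
tcp_rot: [[0.954, 0.299, -0.002], [0.299, -0.954, 0.004], [-0.0, -0.004, -1.0]]
force: [-0.5, -0.3, 0.4]
opening: 0.353
time_s: 1.4
position: [0.5413, -0.3007, 0.1483]
tcp_rot: [[0.954, 0.301, -0.003], [0.301, -0.954, 0.004], [-0.001, -0.005, -1.0]]
force: [-0.6, -0.8, -0.1]
opening: 0.011
[-0.62014844 -0.82456079 -0.14489374] 0.01064327140728295 [[ 0.954  0.301 -0.003]
 [ 0.301 -0.954  0.004]
 [-0.001 -0.005 -1.   ]]
[-1.2  3.4 64.3]
```

View pics/w2.png

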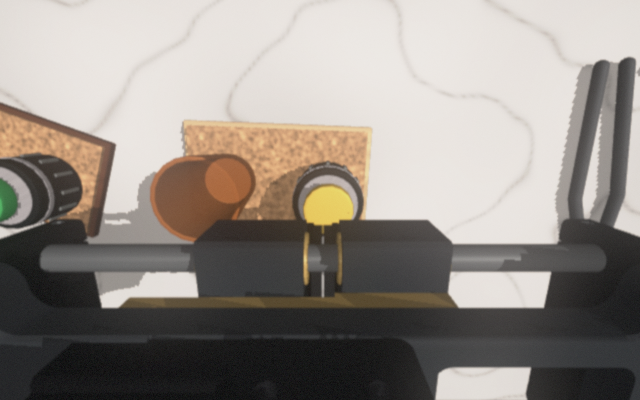

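The wrist view shows the shut fingertips just short of the yellow cap at (328,205), with the tumbler at (205,195) well clear. I'll correct by (-1, 3) mm, descend to just above the cap, then press in small steps.

```bash
python3 -m inch '[[0,-1,3,15,0],[0,-1,3,30,0],[0,-1,3,45,0],[0,-1,3,55,0],[0,-1,3,58,0],[0,-1,3,58,0]]' && python3 -m inch '[[0,0,0,3,0],[0,0,0,5,0],[0,0,0,6,0],[0,0,0,7,0],[0,0,0,8,0],[0,0,0,9,0],[0,0,0,10,0],[0,0,0,10,0]]'
python3 - <<'E'
from h import *
s=bot.read_state();P=s['position'];R=s['tcp_rot'];print(s['force'],P)
t=np.array([.541,-.304,.084]);print((1000*R.T@(t-P)).round(1))
E
```

```text
time_s: 2.1
position: [0.5403, -0.3051, 0.0903]
tcp_rot: [[0.955, 0.298, -0.003], [0.298, -0.955, 0.004], [-0.001, -0.005, -1.0]]
force: [-0.2, 0.6, 0.0]
opening: 0.01
time_s: 2.9
position: [0.5404, -0.3051, 0.0804]
tcp_rot: [[0.955, 0.298, -0.002], [0.298, -0.955, 0.004], [-0.001, -0.004, -1.0]]
force: [-0.5, -0.6, 3.9]
opening: 0.005
[-0.47123117 -0.61990128  3.94208668] [ 0.5404442  -0.30511937  0.08044582]
[ 0.9 -0.9 -3.6]
```

Contact is at the expected height (3.9 N, tip 3.6 mm below the raised top). Pressing further.

```bash
python3 -m inch '[[0,0,0,1,0],[0,0,0,2,0],[0,0,0,3,0],[0,0,0,4,0],[0,0,0,5,0],[0,0,0,6,0],[0,0,0,7,0],[0,0,0,7,0]]' && python3 -m inch '[[0,0,0,1,0],[0,0,0,2,0],[0,0,0,3,0],[0,0,0,3,0],[0,0,0,3,0]]'
```

```text
time_s: 3.7
position: [0.5405, -0.3051, 0.0733]
tcp_rot: [[0.955, 0.298, -0.002], [0.298, -0.955, 0.004], [-0.001, -0.004, -1.0]]
force: [-0.5, 0.2, 2.9]
opening: 0.001
time_s: 4.2
position: [0.5405, -0.3051, 0.0709]
tcp_rot: [[0.955, 0.298, -0.002], [0.298, -0.955, 0.004], [-0.001, -0.004, -1.0]]
force: [-0.7, 0.5, 7.0]
opening: 0.005
```

The force rises about 2 N/mm at the end, so the cap is against its stop: tip 13.1 mm down, less about 3.5 mm of rubber give. Lifting, checking, then going to green.

```bash
python3 -m inch '[[0,0,0,-5,0],[0,0,0,-20,0],[0,0,0,-45,0],[0,0,0,-70,0],[0,0,0,-80,0],[0,0,0,-80,0]]' && python3 -m inch '[[0,1,-30,0,0],[0,2,-75,0,0],[0,3,-120,0,0],[0,4,-165,0,0],[0,5,-210,0,0],[0,6,-250,0,0],[0,7,-278,0,0],[0,7,-285,0,0]]' && python3 -m inch '[[0,0,0,0,0],[0,0,0,0,0]]';  python3 - <<'E'
from h import *
s=bot.read_state();P=s['position'];R=s['tcp_rot'];print(s['force'],P)
t=np.array([.4625,-.0307,.084]);print((1000*R.T@(t-P)).round(1))
o=[]
for n,sd in (('top',(458,237)),('side',(402,140))):
    p,d=vision.capture(n);ce,st=blob(p,'yellow',sd,win=18);o.append(ray(vision.camera_model(n),ce));print(ce,st)
print(tri(*o))
cv2.imwrite('pics/s3.png',cv2.resize(p[100:300,250:530,::-1],None,fx=2.5,fy=2.5))
E
```

```text
time_s: 4.8
position: [0.5416, -0.3062, 0.1529]
tcp_rot: [[0.955, 0.298, 0.001], [0.298, -0.955, 0.001], [0.001, -0.001, -1.0]]
force: [0.3, 0.3, 0.1]
opening: 0.002
time_s: 5.6
position: [0.4604, -0.0289, 0.152]
tcp_rot: [[0.954, 0.301, -0.004], [0.301, -0.954, 0.003], [-0.003, -0.004, -1.0]]
force: [0.2, -0.5, 0.0]
opening: 0.004
time_s: 5.8
position: [0.4605, -0.0294, 0.1516]
tcp_rot: [[0.954, 0.301, -0.004], [0.301, -0.954, 0.003], [-0.003, -0.004, -1.0]]
force: [0.2, -0.6, 0.2]
opening: 0.007
[ 0.20725591 -0.60045815  0.19442858] [ 0.46049037 -0.02941601  0.15156163]
[ 1.8  2.1 67.5]
[457.46188341 234.99103139] [449 227  17  17 223]Traceback (most recent call last):
  File "<stdin>", line 6, in <module>
  File "h.py", line 18, in blob
    k=1+np.argmax(st[1:,4]);return ce[k],st[k]
        ~~~~~~~~~^^^^^^^^^^
    return _wrapfunc(a, 'argmax', axis=axis, out=out, **kwds)
    return bound(*args, **kwds)
ValueError: attempt to get argmax of an empty sequence
```

The arm hides yellow from the side camera, but the top view settles it. The cap moved (-1.4, +0.7) px, and a 10 mm press without sliding predicts about (-1.2, +0.5). Yellow is fully down and unshifted. Pressing green now.

```bash
python3 -m inch '[[0,2,2,15,0],[0,2,2,32,0],[0,2,2,48,0],[0,2,2,58,0],[0,2,2,61,0],[0,2,2,61,0]]' && python3 -m inch '[[0,0,0,3,0],[0,0,0,5,0],[0,0,0,6,0],[0,0,0,7,0],[0,0,0,8,0],[0,0,0,9,0],[0,0,0,10,0],[0,0,0,10,0]]'
python3 - <<'E'
from h import *
s=bot.read_state();P=s['position'];R=s['tcp_rot']
t=np.array([.4625,-.0307,.071]);print((1000*R.T@(t-P)).round(1))
E
```

```text
time_s: 6.5
position: [0.4635, -0.0318, 0.0905]
tcp_rot: [[0.954, 0.299, -0.004], [0.299, -0.954, 0.003], [-0.003, -0.004, -1.0]]
force: [0.6, 0.4, -0.6]
opening: 0.005
time_s: 7.3
position: [0.4637, -0.0318, 0.0806]
tcp_rot: [[0.954, 0.299, -0.003], [0.299, -0.954, 0.003], [-0.002, -0.004, -1.0]]
force: [-0.5, 0.5, 2.5]
opening: 0.009
[-0.8 -1.3  9.6]
```

```bash
python3 -m inch '[[0,0,0,1,0],[0,0,0,2,0],[0,0,0,3,0],[0,0,0,4,0],[0,0,0,5,0],[0,0,0,6,0],[0,0,0,7,0],[0,0,0,7,0]]' && python3 -m inch '[[0,0,0,1,0],[0,0,0,2,0],[0,0,0,3,0],[0,0,0,3,0],[0,0,0,3,0]]'
```

```text
time_s: 8.1
position: [0.4637, -0.0318, 0.0734]
tcp_rot: [[0.954, 0.299, -0.003], [0.299, -0.954, 0.003], [-0.002, -0.004, -1.0]]
force: [-0.6, -0.8, 2.3]
opening: 0.002
time_s: 8.6
position: [0.4637, -0.0318, 0.0707]
tcp_rot: [[0.954, 0.299, -0.003], [0.299, -0.954, 0.003], [-0.002, -0.003, -1.0]]
force: [-0.6, -0.1, 6.8]
opening: 0.001
```

Green shows the same force signature. Lifting and moving to blue.

```bash
python3 -m inch '[[0,0,0,-5,0],[0,0,0,-20,0],[0,0,0,-45,0],[0,0,0,-70,0],[0,0,0,-80,0],[0,0,0,-80,0]]' && python3 -m inch '[[0,12,-30,0,0],[0,29,-70,0,0],[0,46,-110,0,0],[0,63,-150,0,0],[0,80,-190,0,0],[0,93,-222,0,0],[0,97,-232,0,0],[0,97,-232,0,0]]' && python3 -m inch '[[0,0,0,0,0]]';  python3 - <<'E'
from h import *
s=bot.read_state();P=s['position'];R=s['tcp_rot'];print(P)
t=np.array([.4872,.2186,.084]);print((1000*R.T@(t-P)).round(1))
p,d=vision.capture('top');m=vision.camera_model('top')
for c,sd in (('yellow',(458,237)),('green',(344,269)),('blue',(238,258))):
  try: ce,st=blob(p,c,sd,win=18);print(c,ce.round(1),st,onplane(m,ce,.074))
  except ValueError: print(c,'hidden')
E
```

```text
time_s: 9.2
position: [0.4647, -0.0322, 0.1517]
tcp_rot: [[0.954, 0.299, -0.0], [0.299, -0.954, 0.002], [0.0, -0.002, -1.0]]
force: [0.6, 0.3, -0.2]
opening: 0.005
time_s: 10.0
position: [0.4869, 0.2192, 0.1507]
tcp_rot: [[0.953, 0.302, -0.003], [0.302, -0.953, 0.001], [-0.002, -0.002, -1.0]]
force: [0.5, 0.2, -0.0]
opening: 0.005
time_s: 10.1
position: [0.4863, 0.2181, 0.1499]
tcp_rot: [[0.953, 0.302, -0.005], [0.302, -0.953, -0.0], [-0.004, -0.001, -1.0]]
force: [-0.1, -0.0, -0.6]
opening: 0.003
[0.48627712 0.21814451 0.14989039]
[ 1.3 -0.1 65.9]
yellow [457.4 235. ] [449 227  17  17 223] [ 0.53977337 -0.30314843  0.074     ]
green [343.6 269.5] [336 262  16  16 217] [ 0.46156859 -0.03047146  0.074     ]
blue [241.8 254.6] [240 252   5   6  17] [0.49910725 0.20840972 0.074     ]
```

Green's top-view position, taken on the pressed height, matches its original place to within 1 mm, and so does yellow's. Pressing blue.

```bash
python3 -m inch '[[0,1,0,15,0],[0,1,0,32,0],[0,1,0,47,0],[0,1,0,56,0],[0,1,0,60,0],[0,1,0,60,0]]' && python3 -m inch '[[0,0,0,3,0],[0,0,0,5,0],[0,0,0,6,0],[0,0,0,7,0],[0,0,0,8,0],[0,0,0,9,0],[0,0,0,10,0],[0,0,0,10,0]]'
```

```text
time_s: 10.75
position: [0.4866, 0.2174, 0.0894]
tcp_rot: [[0.954, 0.3, -0.006], [0.3, -0.954, -0.0], [-0.006, -0.002, -1.0]]
force: [0.5, -0.2, -0.8]
opening: 0.002
time_s: 11.55
position: [0.4869, 0.2174, 0.0795]
tcp_rot: [[0.954, 0.3, -0.005], [0.3, -0.954, -0.0], [-0.005, -0.001, -1.0]]
force: [0.7, -0.9, 3.6]
opening: 0.006
```

```bash
python3 -m inch '[[0,0,0,1,0],[0,0,0,2,0],[0,0,0,3,0],[0,0,0,4,0],[0,0,0,5,0],[0,0,0,6,0],[0,0,0,7,0],[0,0,0,7,0]]' && python3 -m inch '[[0,0,0,1,0],[0,0,0,2,0],[0,0,0,2,0],[0,0,0,2,0]]'
```

```text
time_s: 12.35
position: [0.4869, 0.2175, 0.0725]
tcp_rot: [[0.954, 0.3, -0.005], [0.3, -0.954, -0.0], [-0.005, -0.001, -1.0]]
force: [0.6, -0.2, 3.4]
opening: 0.007
time_s: 12.75
position: [0.4869, 0.2174, 0.0709]
tcp_rot: [[0.954, 0.3, -0.005], [0.3, -0.954, -0.0], [-0.005, -0.001, -1.0]]
force: [0.2, -1.9, 7.4]
opening: 0.007
```

```bash
python3 -m inch '[[0,0,0,-5,0],[0,0,0,-20,0],[0,0,0,-50,0],[0,0,0,-90,0],[0,0,0,-130,0],[0,0,0,-170,0],[0,0,0,-200,0],[0,0,0,-200,0]]' && python3 -m inch '[[0,-25,0,0,0],[0,-60,0,0,0],[0,-90,0,0,0],[0,-100,0,0,0],[0,-100,0,0,0],[0,-100,0,0,0]]';  python3 - <<'E'
from h import *
o={}
for n,sds in (('top',((458,237),(344,269),(238,258))),('side',((402,140),(399,210),(333,292)))):
    p,d=vision.capture(n);m=vision.camera_model(n);cv2.imwrite(f'pics/{n}9.png',p[:,:,::-1])
    for c,sd in zip(HUE,sds):
        try: ce,st=blob(p,c,sd,win=18);o.setdefault(c,[]).append(ray(m,ce));print(c,n,ce.round(1),st,onplane(m,ce,.074).round(4))
        except ValueError: print(c,n,'hidden')
for c in o:
    if len(o[c])==2: print(c,tri(*o[c]))
s=bot.read_state();print(s['qvel'].round(1),s['force'])
E
```

```text
time_s: 13.55
position: [0.4903, 0.2184, 0.2753]
tcp_rot: [[0.954, 0.301, 0.004], [0.301, -0.954, 0.002], [0.005, -0.001, -1.0]]
force: [0.5, 0.5, -0.0]
opening: 0.007
time_s: 14.15
position: [0.3963, 0.1887, 0.2747]
tcp_rot: [[0.954, 0.3, 0.005], [0.3, -0.954, 0.003], [0.006, -0.001, -1.0]]
force: [1.0, 0.3, 0.8]
opening: 0.006
yellow top [457.5 235. ] [450 227  16  17 222] [ 0.5398 -0.3034  0.074 ]
green top [343.6 269.5] [336 262  16  16 215] [ 0.4616 -0.0306  0.074 ]
blue top [237.5 260. ] [229 252  18  17 235] [0.4866 0.2183 0.074 ]
yellow side hidden
green side [399.1 210.2] [389 204  21  13 204] [ 0.4632 -0.0303  0.074 ]
blue side [333.4 293.5] [321 284  26  20 414] [0.4885 0.2188 0.074 ]
green (array([ 0.46242217, -0.03041364,  0.07399438]), np.float64(0.001663981214456122))
blue (array([0.48754161, 0.21863217, 0.07397666]), np.float64(0.001862526805299034))
[-0.1  0.1  0.1 -0.1  0.2 -0. ] [ 0.08971066 -0.41127219  0.69156543]
```

View pics/side9.png

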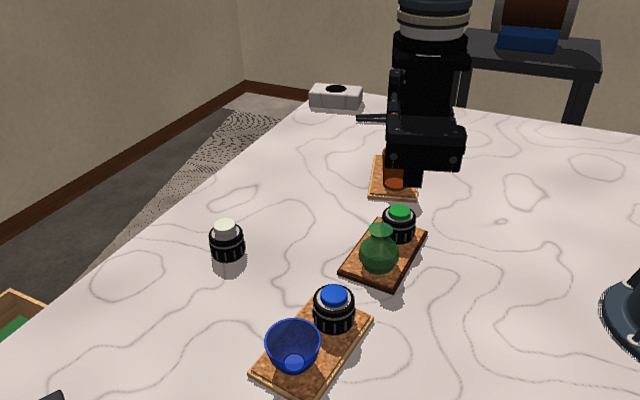

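View pics/top9.png

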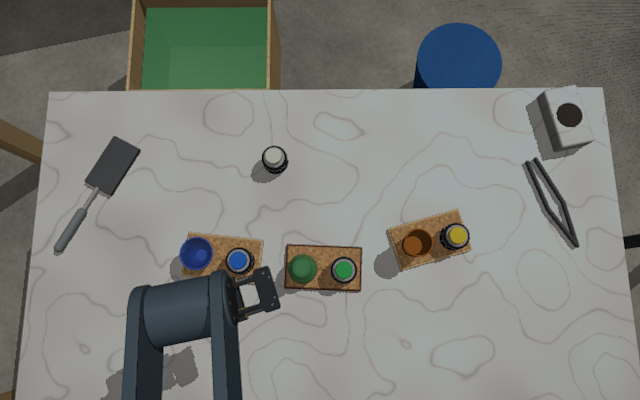

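Green and blue triangulate to a top height of 74.0 mm, which is fully down, and nothing has shifted. The hand at (425,120) hides yellow from the side camera, so I'll move it aside and check yellow too.

```bash
python3 -m inch '[[0,-5,-25,0,0],[0,-10,-60,0,0],[0,-15,-100,0,0],[0,-20,-130,0,0],[0,-20,-150,0,0],[0,-20,-150,0,0],[0,-20,-150,0,0]]';  python3 - <<'E'
from h import *
o=[]
for n,sd in (('top',(458,237)),('side',(402,140))):
    p,d=vision.capture(n);m=vision.camera_model(n)
    q=np.load(n+'.npz')['p'];print(n,'glass/white mean diff')
    try: ce,st=blob(p,'yellow',sd,win=18);o.append(ray(m,ce));print(ce,st)
    except ValueError: print('hidden')
if len(o)==2: print(tri(*o))
s=bot.read_state();print(s['qvel'].round(1),s['force'])
E
```

```text
time_s: 14.95
position: [0.3332, 0.3261, 0.2746]
tcp_rot: [[0.953, 0.301, 0.006], [0.301, -0.953, 0.002], [0.006, -0.001, -1.0]]
force: [1.1, -0.3, 1.2]
opening: 0.007
top glass/white mean diff
[457.56363636 234.96363636] [450 227  16  17 220]
side glass/white mean diff
[399.49315068 141.46575342] [394 138  12   8  73]
(array([ 0.54305741, -0.30276869,  0.07418408]), np.float64(0.0065374406680682355))
[-0.5 -0.3  0.4  0.   0.   0.2] [-0.3650608  -0.01181798 -0.23178075]
```

Yellow's top is at 74.2 mm, so it is down too. The side blob is partly cut off by the arm, which explains the larger ray gap. Handing in.

```bash
python3 -c "
from rig import bot
print(bot.hand_in())"
```

```text
the job is handed in; nothing more can be done
None
```

All three timers are started, in the order yellow, green, blue. I pressed each with the shut fingertips at about 7 N, lifted the hand well clear, and handed in at about 15 s.

**Last checks:**
- **Caps:** Two-view heights of the cap tops were 74.2 mm for yellow, 74.0 mm for green and 74.0 mm for blue. They stood at about 84 mm before, so each went down its full 10 mm and stayed there.
- **Timers:** Seen from above, each timer is within about 1 mm of where it stood.
- **Glass and white timer:** In the top and side pictures these look unmoved; I compared them by eye only.

**Weaker check:** The arm partly hid the yellow cap from the side camera. Its two sight lines missed each other by 6.5 mm, so its 74.2 mm is less certain. The top view and the press force agree with it being fully down.

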